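# Flick the slide turntable and brake it on its mark

### The job

Try the bearing of the slide turntable and park it: with a fingertip against the stud, flick the disc anticlockwise (seen from above) so that it spins on freely, touched by nothing, until the index line has gone past the pointer and come round to it again. Then, on that or a later arrival, brake the running disc with a fingertip so that it comes to rest with the index line at the pointer, without stopping anywhere else first and being nudged round, and take your hand away. Leave the things beside the turntable where they are.

Things in the scene. Friction and masses are not known exactly. Their poses are not given: they have to be found in the camera images.
- turntable: slide-ringing turntable fixed to the bench: grey cast foot with a bare aluminium disc 180 mm across, 10 mm thick, its flat top 46 mm above the bench. Origin: on the disc's upright axis at bench level; -x points to the fixed pointer. A slide and low clips (to 49 mm height) are fixed on the disc's middle; from 57 to 90 mm from the axis its top is flat and bare.
- disc (a joint): disc angle, rad, counted on over whole turns; grows anticlockwise seen from above, no stops. Index line at the pointer at 0, 2 pi, 4 pi... Starts between -2.2 and -0.7. The 0.7 kg disc runs freely: it slows by about 0.06 rad/s2 plus 0.125 /s times its speed (give or take a fifth). Its sprung spindle gives: from 2 to 4 N on its top it sinks 0.7 mm per N, up to 8 mm; a few N there stop it at once and it then stays.
- stud_top (a point): top centre of the upright steel stud on the disc, the only thing standing up from it: 12 mm in diameter, 28 mm tall above the disc's top (its top is 74 mm above the bench), 50 mm from the axis. It turns with the disc.
- index_line (a point): outer end of the dark index line cut in the disc's top, which runs radially outward from the stud to the rim: 88 mm from the axis, 46 mm above the bench. It turns with the disc, in line with the stud.
- pointer_mark (a point): fixed point 88 mm from the axis, 46 mm above the bench, just inside the pointer's tip: where the end of the index line must rest. The pointer is a level steel rod 6 mm thick, 43 mm above the bench, tip 94 mm from the axis, on a bracket 16 mm wide that reaches out to 129 mm from the axis and 49 mm up.
- marker: felt marker pen, 135 mm long and 17 mm thick, lying, loose on the bench beside the turntable; a bystander. Origin at the centre of its underside.
- cassette_b1: embedding cassette with a wax block, 40x28x11 mm, loose on the bench beside the turntable; a bystander. Origin at the centre of its underside.
- mould_stack_0: small stack of steel base moulds, 30x39x22 mm, loose on the bench beside the turntable; a bystander. Origin at the centre of its underside.
- petri_dish: petri dish, 57 mm across, 12 mm high, loose on the bench beside the turntable; a bystander. Origin at the centre of its underside.
- forceps_curved: curved forceps, 126 mm long, 11 mm high, lying, loose on the bench beside the turntable; a bystander. Origin at the centre of its underside.
- wax_block: block of paraffin, 32x44x18 mm, loose on the bench beside the turntable; a bystander. Origin at the centre of its underside.

How it is judged:
On the way, in this order (a step that is already met when the one before it is completed fails the run):
1. the disc spins anticlockwise by itself, touched by nothing (velocity of joint disc above 0.5 rad/s and not (contact force between any of the fingers, the arm and turntable above 0.01 N)), for 0.2 s.
2. still running and untouched, the index line has gone past the pointer and most of the way round again (value of joint disc above 5 rad and velocity of joint disc above 0.1 rad/s and not (contact force between any of the fingers, the arm and turntable above 0.01 N)).
3. a fingertip touches the disc while it is still turning, to brake it (value of joint disc above 5.5 rad and velocity of joint disc above 0.04 rad/s and contact force between the fingers and turntable above 0.1 N).
4. the disc is at rest with the index line at the pointer (horizontal distance between index_line and pointer_mark below 0.015 m and value of joint disc above 5.9 rad and velocity of joint disc between -0.03 and 0.03 rad/s), for 0.2 s.
At the end, for the whole second after the job is handed in: The disc has been round at least once more past its first arrival and is at rest (under 0.1 rad/s) with the outer end of the index line within 15 mm of the pointer mark, and nothing touches it (horizontal distance between index_line and pointer_mark below 0.015 m and value of joint disc above 5.9 rad and velocity of joint disc between -0.1 and 0.1 rad/s).
It fails at once if the turntable is touched while the disc should run freely (from 1.5 rad past the pointer until 0.8 rad before it comes round again) (value of joint disc between 1.5 and 5.48 rad and contact force between any of the fingers, the arm and turntable above 0.01 N).
It fails at once if after passing the pointer the disc stops somewhere else than at the pointer (value of joint disc above 1.5 rad and horizontal distance between index_line and pointer_mark above 0.015 m and velocity of joint disc between -0.03 and 0.03 rad/s).
It fails at once if the disc is turned clockwise (value of joint disc below -2.5 rad or velocity of joint disc below -0.8 rad/s).
It fails at once if a thing beside the turntable is moved by more than 12 mm or lifted (distance of any of marker, cassette_b1, mould_stack_0, petri_dish, forceps_curved, wax_block from where it was at the start of the episode above 0.012 m).
It also fails if it takes over 58 s, if anything falls off the work surface, if the arm or the gripper's body presses on something with over 40 N, if the wrist force passes 120 N, or if a joint passes its speed limit or range.

### The arm

A 6-joint arm with a two-finger parallel gripper is mounted at the origin on a cart in front of the work surface, level with it; the furniture and walls round the work are solid. World frame = base frame: x ahead of the robot, y to its left, z up, the work surface at z = 0. Lengths are in m, angles in rad, forces in N, time in s.
With the tool pointing down it reaches from about 0.375 to 0.9 m from the base axis. Payload 3.1 kg.
Tool frame: the origin (TCP) lies midway between the tips of the shut fingers; the grasp point (between the pads) lies manip.grip_depth behind it (manip.grip_depth is the distance from the TCP to the grasp point, in m); z points along the fingers, y is the direction in which the jaws open and shut (so a half turn about z gives the same grasp; the last joint's range is limited). The gripper opens to 85 mm and grips with 20 to 120 N. Pads are 22 mm wide; open, the fingers measure 114 mm over their backs; the gripper's body (76 mm by 85 mm) begins 54 mm behind the grasp point. The pads swing forward as they close: fully open they stand 13 mm farther back than shut.
Start: joints at [0.923, 0.527, 1.433, -0, 1.181, -0.178], TCP at [0.282, 0.558, 0.231] pointing down, gripper open.
Joint ranges: [-3.08, 3.08], [-0.75, 2.2], [0.22, 2.44], [-1.43, 4.57], [0, 2.65], [-2.85, 2.85]. Speed limits (rad/s): [2.79, 2.79, 3.14, 3.14, 3.14, 3.14].

### API

Orientations are given as a unit quaternion [x, y, z, w].
In Python, from station import manip, vision gives the robot as it stands.
- The arm moves only by the shell command python3 -m crank 'ROWS' [FORCE]. ROWS is JSON, a list of rows, each an object with "grip": the closure, from 0 (fully open) to 1 (shut); "offset": the shift along the tool's x, y, z in mm, a list of three; "angular": the turn, a rotation vector about the tool's x, y, z in degrees, a list of three. A call has 1 to 10 rows; each row is the pose to reach, as a shift and turn from the pose commanded when the call began, along the tool's axes at that moment; what a row does not reach only later rows make up. A row lasts 1/10 s, in which the tool goes at most 50 mm and 8.59 degrees, less where a joint would pass 70% of its speed; a pose out of reach is approached as far as the arm can. A call with a gripper value outside its range is refused whole. The fingers move at their own pace and stop on an object; FORCE is the grip in N (left out, the last holds). Time passes only in rows, so rows that repeat a pose let the fingers close. It gives the time, the measured TCP pose, the force and the opening at its end, in the units of the state.
- manip.sense(): the state, without advancing time (a new reading comes with each control period).
- vision.snapshot(name): name is "scene" or "top" or "wrist"; returns a dict with "pixels" (420x560x3 uint8, red, green, blue), "intrinsics" (3x3 intrinsics, pixels), "dist" ([k1, k2, p1, p2, k3] as OpenCV has them; the pictures are not rectified), "R" (3x3) and "t" (3): a world point X has camera coordinates R X + t. Camera axes: x right, y down, z forward; pixel columns grow to the right and rows downward; lengths in m; the calibration is good to about 2 mm. A picture is of the moment at which its call begins. There is no depth.
- manip.sign_off(): hands the job in, once; it reports no verdict.
The state is a dict: "t": time; "q": joint angles; "qd": joint speeds; "tau": joint torques, N m; "tcp_pos": TCP position; "tool_rot": TCP orientation; "force": force on the tool from outside, world axes, zero at the start; "ft_torque": the same for the moment, N m; "finger_gap": opening from 0.0 (shut) to 1.0 (fully open).
Only numpy, scipy, OpenCV 4.12 (cv2) and the standard library are available. Lean on these libraries where they do the work, as an engineer would, in place of code of your own. Each camera call takes 0.05 s, during which the arm holds its last target.

## Working session

There is one attempt and no reset: what is moved stays moved. The work goes in short steps, Python scripts to look and compute and a shell command to move; the robot and the scene stay as the last step left them, time stands still between calls to the robot, and variables do not carry over. Pictures are saved under pics/ and viewed, and the job is handed in when it is done.

```bash
mkdir -p pics; ls; python3 - <<'E'
from station import manip, vision
import cv2,numpy as np
print(manip.sense(), manip.grip_depth)
for n in ["scene","top","wrist"]:
    s=vision.snapshot(n); cv2.imwrite(f"pics/a_{n}.png",s["pixels"][...,::-1]); print(n,s["intrinsics"],s["dist"],s["R"],s["t"])
E
```

```text
pics
{'t': 0.0, 'q': array([ 9.23538951e-01,  5.28444612e-01,  1.43387214e+00,  3.70341222e-06,
        1.18137484e+00, -1.78497751e-01]), 'qd': array([-8.34316234e-04, -3.93401826e-04,  4.05460375e-04,  8.69378183e-04,
        1.65715478e-03,  5.40198703e-05]), 'tau': array([-1.41131910e-03, -4.42364001e+01, -1.78018391e+01, -2.90959870e-04,
        8.34396196e-03,  2.47252373e-06]), 'tcp_pos': array([0.28191046, 0.55703484, 0.23035644]), 'tool_rot': array([ 2.32240357e-01,  9.72657861e-01, -9.60595374e-04, -4.22664602e-04]), 'force': array([2.13633526e-01, 1.10636325e+00, 9.42257579e-04]), 'ft_torque': array([-0.07392378, -0.00840239, -0.00778809]), 'finger_gap': 1.000539687551883} 0.0187
scene [[423.3979645    0.         281.74110203]
 [  0.         423.3979645  207.15320681]
 [  0.           0.           1.        ]] [-0.11079417  0.          0.          0.          0.        ] [[-0.72164518 -0.69194784 -0.02089045]
 [-0.37327143  0.41435149 -0.83004896]
 [ 0.58300658 -0.59120303 -0.55729912]] [0.38743473 0.30734626 0.55752894]
top [[511.5977501    0.         275.71981741]
 [  0.         511.5977501  208.69956275]
 [  0.           0.           1.        ]] [-0.16829122  0.          0.          0.          0.        ] [[-0.0145322  -0.99988522 -0.00428476]
 [-0.98360222  0.01506569 -0.17972115]
 [ 0.17976508  0.00160275 -0.98370826]] [-0.06621726  0.58760585  0.81907389]
wrist [[339.6636577    0.         280.32707564]
 [  0.         339.6636577  208.42817078]
 [  0.           0.           1.        ]] [-0.05619561  0.          0.          0.          0.        ] [[ 0.45134283  0.89234834 -0.00202322]
 [ 0.85187482 -0.43019432  0.29873423]
 [ 0.26570461 -0.13655509 -0.9543342 ]] [-0.62346396 -0.03879321  0.3791762 ]
```

View pics/a_top.png

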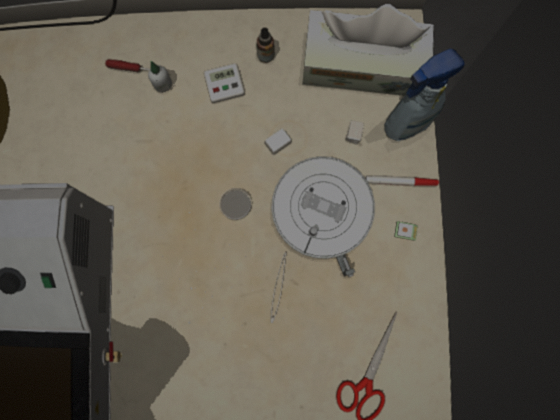

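View pics/a_scene.png

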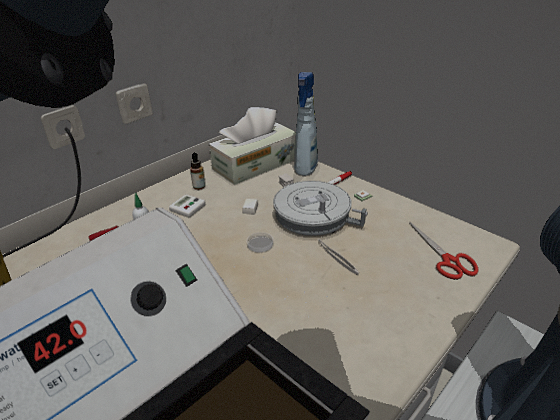

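View pics/a_wrist.png

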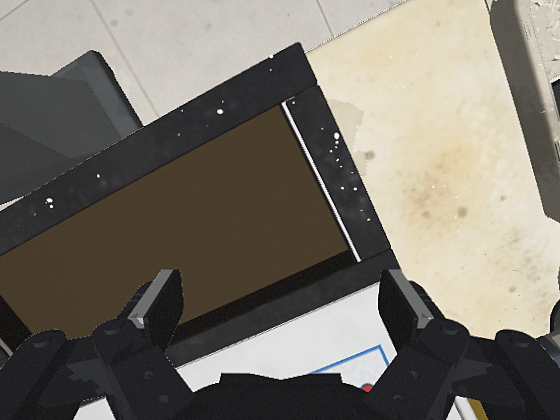

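The top picture shows the disc centred near (323,207), the stud near (313,230) with the index line running to about (305,252), and the pointer bracket near (345,265). I'll enlarge that part.

```bash
cat > h.py <<'E'
import numpy as np,cv2
from station import manip, vision
def ray(s,uv):
    p=cv2.undistortPoints(np.array([[uv]],float),s["intrinsics"],np.array(s["dist"]))[0,0]
    R=s["R"];c=-R.T@s["t"];d=R.T@np.array([p[0],p[1],1]);return c,d
def atz(s,uv,z):
    c,d=ray(s,uv);return c+d*(z-c[2])/d[2]
def proj(s,X):
    r,_=cv2.Rodrigues(np.array(s["R"]));return cv2.projectPoints(np.array(X,float).reshape(-1,3),r,np.array(s["t"]),s["intrinsics"],np.array(s["dist"]))[0][:,0]
def crop(s,x0,y0,x1,y1,k,fn):
    im=cv2.resize(s["pixels"][y0:y1,x0:x1,::-1],None,fx=k,fy=k,interpolation=cv2.INTER_CUBIC);cv2.imwrite(fn,im)
def circ(c,r,z,n=72):
    a=np.linspace(0,2*np.pi,n);return np.c_[c[0]+r*np.cos(a),c[1]+r*np.sin(a),0*a+z]
E
python3 - <<'E'
from h import *
s=vision.snapshot("top"); crop(s,220,120,420,270+10,4,"pics/b_top.png")
s=vision.snapshot("scene"); crop(s,230,150,390,270,5,"pics/b_scene.png")
E
```

```text
(no output)
```

View pics/b_top.png

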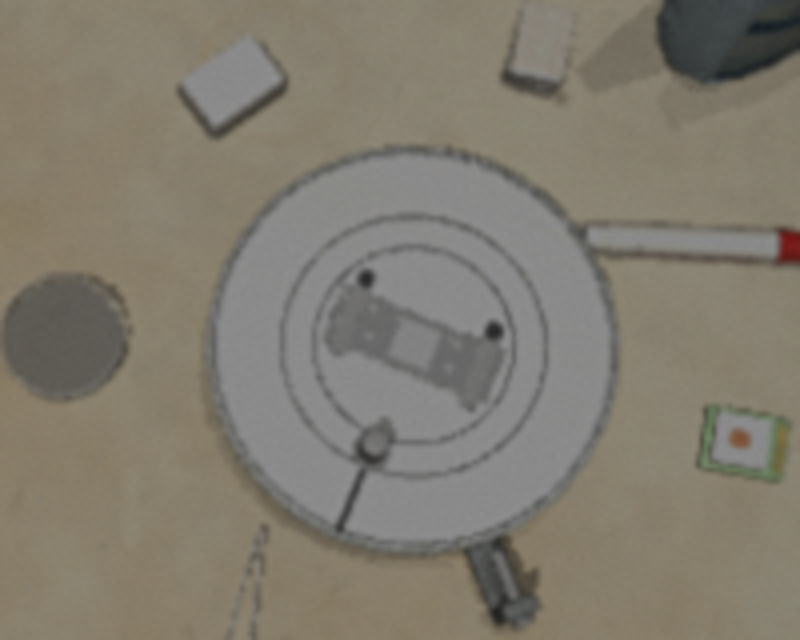

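View pics/b_scene.png

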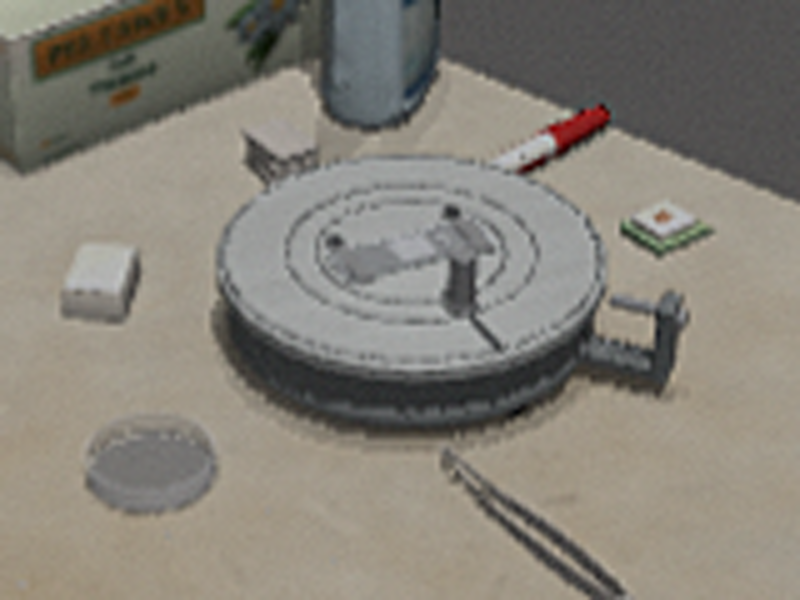

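Top crop: disc edges at x 212/615 and y 147/552, line end (340,529), stud top about (377,437), bracket end about (515,615). The scene crop shows the pointer rod's tip at (613,302), and its bracket's top at (672,300).

```bash
python3 - <<'E'
from h import *
from scipy.optimize import least_squares
s=vision.snapshot("top"); sc=vision.snapshot("scene")
T=lambda u,v:(220+u/4-.375,120+v/4-.375)
S=lambda u,v:(230+u/5-.4,150+v/5-.4)
pts=[atz(s,T(*p),0.046)[:2] for p in [(212,350),(615,350),(413,147),(413,552)]]
print(np.array(pts), np.mean(pts[:2],0)[1],np.mean(pts[2:],0)[0])
# fit centre using outline extremes in both
def f(c):
    P=proj(s,circ(c,.09,.046,360)); Q=proj(sc,circ(c,.09,.046,360))
    a=T(212,147);b=T(615,552)
    e1=[P[:,0].min()-a[0],P[:,1].min()-a[1],P[:,0].max()-b[0],P[:,1].max()-b[1]]
    return e1
r=least_squares(f,[.6,-.1]);C=r.x;print("C",C,r.fun)
Q=proj(sc,circ(C,.09,.046,360));print("scene pred ext crop",[(Q[:,0].min()-230)*5,(Q[:,0].max()-230)*5,(Q[:,1].min()-150)*5,(Q[:,1].max()-150)*5])
L=atz(s,T(340,529),.046)[:2];print("line",L-C,np.hypot(*(L-C)))
st=atz(s,T(377,437),.074)[:2];print("stud",st-C,np.hypot(*(st-C)))
for p,z in [((470,548),.043),((515,612),.049)]:
    q=atz(s,T(*p),z)[:2];print("ptr",q-C,np.hypot(*(q-C)),np.degrees(np.arctan2(*(q-C)[::-1])))
for p,z in [((613,302),.043),((672,297),.049)]:
    q=atz(sc,S(*p),z)[:2];print("ptr sc",q-C,np.hypot(*(q-C)),np.degrees(np.arctan2(*(q-C)[::-1])))
print("ang line",np.degrees(np.arctan2(*(L-C)[::-1])),np.degrees(np.arctan2(*(st-C)[::-1])))
for n,p,z in [("dish",(66,337),.012),("wax",(233,84),.018),("mould",(540,40),.022),("mk tip",(587,236),.009),("mk end",None,0),("cass",(742,442),.011),("forc",(265,525),.008)]:
    if p: q=atz(s,T(*p),z)[:2];print(n,q,np.hypot(*(q-C)))
q=atz(s,(438,182),.009);print(q); q=atz(s,(274,318),.008);print("forc end",q)
E
```

```text
[[ 0.59068284 -0.06968347]
 [ 0.58802998 -0.24384902]
 [ 0.68000724 -0.15914951]
 [ 0.50239919 -0.15359837]] -0.1567662422767047 0.5912032145960499
C [ 0.59133145 -0.15685529] [-1.65329068 -0.7123787   1.68510602  0.60131129]
scene pred ext crop [np.float64(211.333395229002), np.float64(605.4624632076144), np.float64(150.54971131884017), np.float64(365.28998997403176)]
line [-0.07863149  0.03397372] 0.08565701297586814
stud [-0.04345945  0.01928096] 0.04754449425854773
ptr [-0.08742212 -0.02137212] 0.08999664080074775 -166.26232971121402
ptr [-0.11530638 -0.03884231] 0.12167286311496578 -161.38329454682486
ptr sc [-0.09084278 -0.03263083] 0.0965255493123645 -160.24165499688095
ptr sc [-0.11275032 -0.04578358] 0.12169129318396192 -157.8998155435089
ang line 156.63263758994074 156.07533918584937
dish [ 0.60393624 -0.00409283] 0.1532815963748045
wax [ 0.71913679 -0.08068601] 0.14878159526716794
mould [ 0.73726901 -0.2216069 ] 0.15965758206811503
mk tip [ 0.64775915 -0.24081374] 0.101158824748963
cass [ 0.55164293 -0.30634339] 0.1546669676126662
forc [ 0.51865101 -0.09177116] 0.097562237304382
[ 0.63998721 -0.37429367  0.009     ]
forc end [ 0.40151962 -0.06910181  0.008     ]
```

Measured: disc axis near (0.591, -0.157), line near 156°, pointer near 200°, so the disc is at about -0.77 rad, inside its given range. I'll go over the disc high up, turning the tool so that its x points to +y, with the fingers shut.

```bash
python3 -m crank '[{"grip":1,"offset":[-36,-32,0],"angular":[0,0,6.3]},{"grip":1,"offset":[-71,-64,0],"angular":[0,0,12.6]},{"grip":1,"offset":[-107,-95,0],"angular":[0,0,18.9]},{"grip":1,"offset":[-142,-127,0],"angular":[0,0,25.2]},{"grip":1,"offset":[-178,-159,0],"angular":[0,0,31.5]},{"grip":1,"offset":[-214,-191,0],"angular":[0,0,37.8]},{"grip":1,"offset":[-249,-223,0],"angular":[0,0,44.1]},{"grip":1,"offset":[-285,-254,0],"angular":[0,0,50.4]},{"grip":1,"offset":[-320,-286,0],"angular":[0,0,56.7]},{"grip":1,"offset":[-356,-318,0],"angular":[0,0,63]}]' 30
python3 - <<'E'
from h import *
from scipy.spatial.transform import Rotation as R
s=manip.sense();print(s["tcp_pos"],R.from_quat(s["tool_rot"]).as_matrix())
E
```

```text
t: 1.35
tcp_pos: [0.4567, 0.1112, 0.2316]
tool_rot: [0.708, 0.706, 0.0, 0.0]
force: [1.5, 1.1, 0.3]
finger_gap: 0.006
[0.45673031 0.11118656 0.23161516] [[ 2.06752140e-03  9.99997580e-01  7.52521954e-04]
 [ 9.99997857e-01 -2.06760045e-03  1.04283715e-04]
 [ 1.05839377e-04  7.52304733e-04 -9.99999711e-01]]
```

```bash
python3 -m crank '[{"grip":1,"offset":[-40,20,0],"angular":[0,0,0]},{"grip":1,"offset":[-80,40,0],"angular":[0,0,0]},{"grip":1,"offset":[-120,60,0],"angular":[0,0,0]},{"grip":1,"offset":[-160,80,0],"angular":[0,0,0]},{"grip":1,"offset":[-200,100,0],"angular":[0,0,0]},{"grip":1,"offset":[-230,115,0],"angular":[0,0,0]},{"grip":1,"offset":[-230,115,0],"angular":[0,0,0]}]'
python3 - <<'E'
from h import *
import pickle
print(manip.sense()["tcp_pos"])
s=vision.snapshot("wrist");pickle.dump(s,open("w1.pkl","wb"));cv2.imwrite("pics/c_w.png",s["pixels"][...,::-1])
C=(.5913,-.1568)
a=s["pixels"][...,::-1].copy()
for r,z in [(.09,.046)]:
    for p in proj(s,circ(C,r,z)): cv2.circle(a,tuple(int(v) for v in p),1,(0,0,255),-1)
cv2.imwrite("pics/c_w2.png",cv2.resize(a,None,fx=1.4,fy=1.4))
E
```

```text
t: 2.05
tcp_pos: [0.5744, -0.1215, 0.2314]
tool_rot: [0.708, 0.706, 0.0, 0.002]
force: [0.9, -0.1, 0.5]
finger_gap: -0.002
[ 0.57442747 -0.12150769  0.23143827]
```

View pics/c_w2.png

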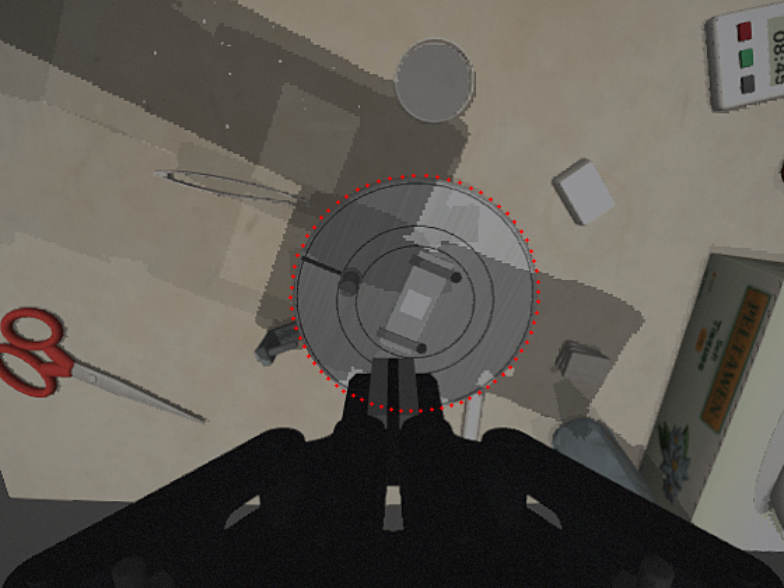

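The wrist view shows the predicted rim circle on the disc to within a few px, the line end near (302,258), and the pointer bracket at (265..298, 322..360). I'll enlarge the disc and the pointer.

```bash
python3 - <<'E'
from h import *
import pickle
s=pickle.load(open("w1.pkl","rb"))
crop(s,170,110,370,260,4,"pics/d_w.png")
E
```

```text
(no output)
```

View pics/d_w.png

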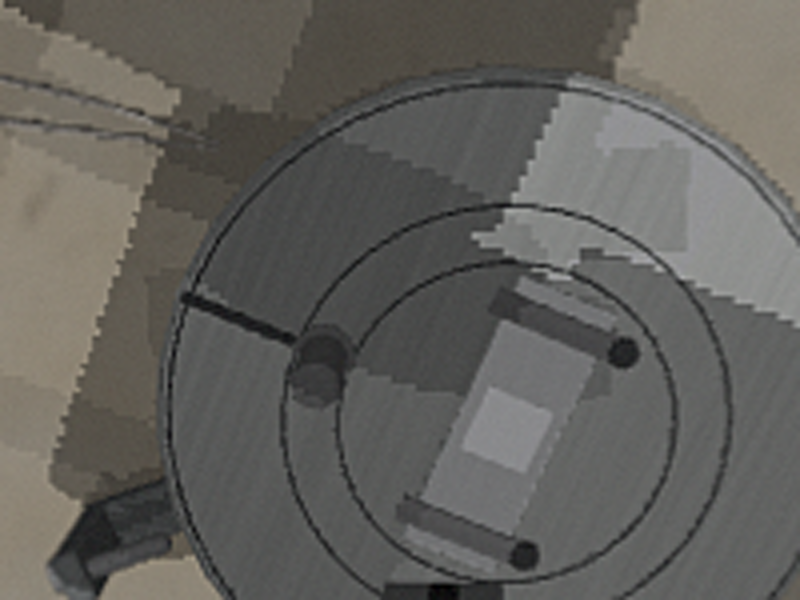

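```bash
python3 - <<'E'
from h import *
import pickle
s=pickle.load(open("w1.pkl","rb"))
W=lambda u,v:(170+u/4-.375,110+v/4-.375)
C=np.array((.5913,-.1568))
for n,p,z in [("line",(185,297),.046),("stud",(316,384),.074),("studbase",(322,352),.046),("rod tip",(172,545),.044),("rod outer",(108,566),.044),("brk top",(72,580),.049),("dishc? top ring edge L",(162,410),.046),("rim top",(510,70),.046)]:
    d=atz(s,W(*p),z)[:2]-C;print(n,d.round(4),np.hypot(*d).round(4),np.degrees(np.arctan2(d[1],d[0])).round(1)%360)
for a in [198,200,202]:
    u=np.array([np.cos(np.radians(a)),np.sin(np.radians(a))])
    print(a,[((proj(s,[*(C+u*r),z])[0]-[169.6,109.6])*4).round() for r,z in [(.094,.046),(.129,.049)]])
E
```

```text
line [-0.0801  0.0339] 0.087 157.1
stud [-0.0457  0.0199] 0.0499 156.5
studbase [-0.0466  0.0197] 0.0506 157.1
rod tip [-0.0879 -0.0336] 0.0941 200.9
rod outer [-0.1054 -0.0397] 0.1126 200.6
brk top [-0.1139 -0.0414] 0.1212 200.0
dishc? top ring edge L [-0.0877  0.0045] 0.0878 177.0
rim top [-0.0005  0.0885] 0.0885 90.3
198 [array([164., 532.]), array([ 38., 575.])]
200 [array([169., 543.]), array([ 45., 589.])]
202 [array([174., 554.]), array([ 53., 604.])]
```

The pointer is at 200.6° and the line at 156.8°. The stud radius comes out at 49.9 mm and the line end at 87 mm, which fits the given sizes. I'm going down beside the stud, on its +y side.

```bash
python3 -m crank '[{"grip":1,"offset":[12,-31,20],"angular":[0,0,0]},{"grip":1,"offset":[12,-31,60],"angular":[0,0,0]},{"grip":1,"offset":[12,-31,100],"angular":[0,0,0]},{"grip":1,"offset":[12,-31,140],"angular":[0,0,0]},{"grip":1,"offset":[12,-31,164],"angular":[0,0,0]},{"grip":1,"offset":[12,-31,174],"angular":[0,0,0]},{"grip":1,"offset":[12,-31,174],"angular":[0,0,0]},{"grip":1,"offset":[12,-31,174],"angular":[0,0,0]}]'
python3 - <<'E'
from h import *
s=vision.snapshot("wrist");cv2.imwrite("pics/e_w.png",s["pixels"][...,::-1])
print(manip.sense()["tcp_pos"])
s=vision.snapshot("scene");crop(s,230,150,390,270,5,"pics/e_s.png")
E
```

```text
t: 2.9
tcp_pos: [0.5414, -0.1045, 0.0584]
tool_rot: [0.706, 0.708, 0.0, 0.001]
force: [0.3, -0.4, 1.5]
finger_gap: -0.001
[ 0.54181345 -0.10476697  0.05877324]
```

View pics/e_w.png

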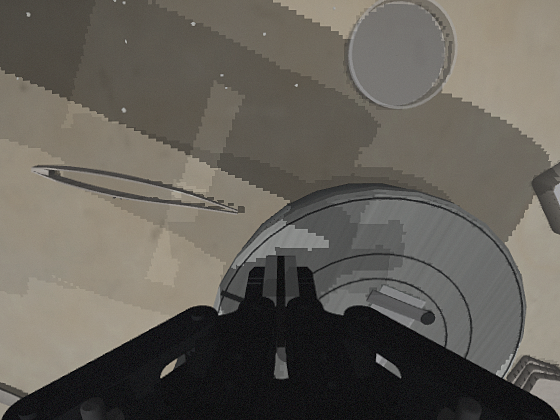

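View pics/e_s.png

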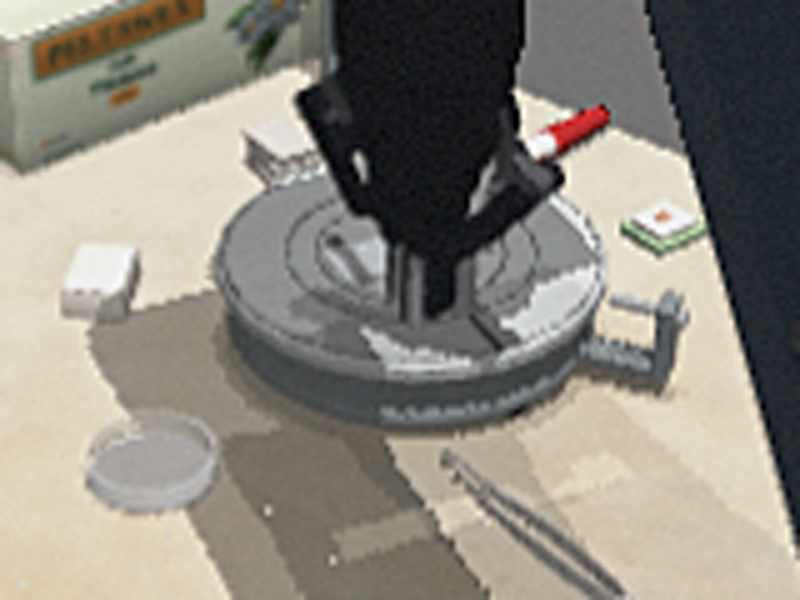

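The fingers are shut on the +y side of the stud, over bare disc, with a gap of about 15 mm. I'll make contact gently and then accelerate to about 110 mm/s, which is about 2.2 rad/s.

```bash
python3 -m crank '[{"grip":1,"offset":[-5,0,0],"angular":[0,0,0]},{"grip":1,"offset":[-10,0,0],"angular":[0,0,0]},{"grip":1,"offset":[-14,0,0],"angular":[0,0,0]},{"grip":1,"offset":[-17,0,0],"angular":[0,0,0]},{"grip":1,"offset":[-21,0,0],"angular":[0,0,0]},{"grip":1,"offset":[-27,0,0],"angular":[0,0,0]},{"grip":1,"offset":[-35,0,0],"angular":[0,0,0]},{"grip":1,"offset":[-45,0,0],"angular":[0,0,0]},{"grip":1,"offset":[-56,0,0],"angular":[0,0,0]},{"grip":1,"offset":[-58,0,0],"angular":[0,0,0]}]'
```

```text
t: 4.0
tcp_pos: [0.5416, -0.1648, 0.0574]
tool_rot: [0.707, 0.707, 0.0, 0.001]
force: [0.7, 0.2, 0.2]
finger_gap: 0.0
```

```bash
python3 -m crank '[{"grip":1,"offset":[6,0,-10],"angular":[0,0,0]},{"grip":1,"offset":[10,0,-40],"angular":[0,0,0]},{"grip":1,"offset":[0,10,-60],"angular":[0,0,0]},{"grip":1,"offset":[-20,20,-60],"angular":[0,0,0]}]'
python3 - <<'E'
from h import *
s=vision.snapshot("wrist");cv2.imwrite("pics/f_w.png",s["pixels"][...,::-1])
print(manip.sense()["t"],manip.sense()["tcp_pos"])
E
```

```text
t: 4.4
tcp_pos: [0.5626, -0.1815, 0.121]
tool_rot: [0.705, 0.709, 0.001, 0.002]
force: [1.3, -0.4, -0.5]
finger_gap: 0.005
4.45 [ 0.56508601 -0.18615893  0.12039229]
```

View pics/f_w.png

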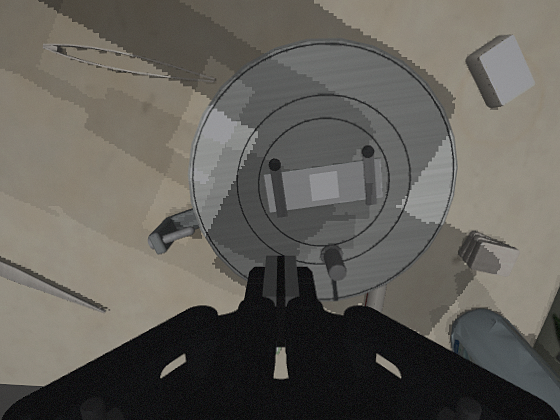

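The disc is spinning: the stud's base is at (331,250) and the line at (335,290), around 1.3 rad. I'll move out to the brake hover at the -y rim while I track it.

```bash
cat >> h.py <<'E'
C0=np.array((.5913,-.1568)); PA=np.radians(200.6)
def rect(s,fn):
    # top view in disc frame: pointer to the left, anticlockwise = theta
    N=600;k=100/600*2/1000*1.0
    yy,xx=np.mgrid[0:N,0:N];X=(xx-300)*0.00036;Y=-(yy-300)*0.00036
    a=PA-np.pi;wx=C0[0]+np.cos(a)*X-np.sin(a)*Y;wy=C0[1]+np.sin(a)*X+np.cos(a)*Y
    m=proj(s,np.c_[wx.ravel(),wy.ravel(),np.full(N*N,.046)]).astype(np.float32).reshape(N,N,2)
    im=cv2.remap(s["pixels"][...,::-1].copy(),m[...,0],m[...,1],cv2.INTER_LINEAR)
    for d in range(0,360,10):
        t=np.pi+np.radians(d);p=lambda r:(int(300+r/.36*np.cos(t)),int(300-r/.36*np.sin(t)))
        cv2.line(im,p(91),p(95),(0,0,255),1)
        if d%20==0: cv2.putText(im,str(d),(p(100)[0]-12,p(100)[1]+5),0,.4,(0,0,255),1)
    cv2.imwrite(fn,im)
def look(tag,n="wrist"):
    st=manip.sense();s=vision.snapshot(n);rect(s,f"pics/{tag}.png")
    print("t",st["t"],"tcp",st["tcp_pos"].round(4),"F",st["force"].round(2));return s
E
python3 -m crank '[{"grip":1,"offset":[-25,12,0],"angular":[0,0,0]},{"grip":1,"offset":[-50,25,20],"angular":[0,0,0]},{"grip":1,"offset":[-50,25,50],"angular":[0,0,0]},{"grip":1,"offset":[-50,25,60],"angular":[0,0,0]}]'
python3 -c "
from h import *
look('g')"
```

```text
t: 4.85
tcp_pos: [0.5842, -0.2314, 0.055]
tool_rot: [0.706, 0.708, -0.001, -0.003]
force: [-1.4, 0.5, -0.5]
finger_gap: -0.002
t 4.85 tcp [ 0.5842 -0.2314  0.055 ] F [-1.41  0.5  -0.55]
```

View pics/g.png

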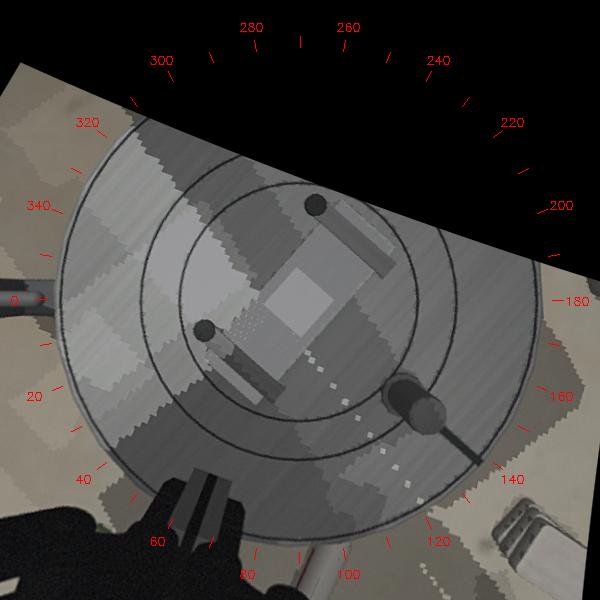

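The rectified view puts the line end at (480,463), so 138° (2.40 rad) at t=4.85. The finger is over the rim, near 65°.

```bash
python3 -m crank '[{"grip":1,"offset":[-3,4,0],"angular":[0,0,0]},{"grip":1,"offset":[-3,4,0],"angular":[0,0,0]},{"grip":1,"offset":[-3,4,0],"angular":[0,0,0]},{"grip":1,"offset":[-3,4,0],"angular":[0,0,0]},{"grip":1,"offset":[-3,4,0],"angular":[0,0,0]},{"grip":1,"offset":[-3,4,0],"angular":[0,0,0]},{"grip":1,"offset":[-3,4,0],"angular":[0,0,0]},{"grip":1,"offset":[-3,4,0],"angular":[0,0,0]},{"grip":1,"offset":[-3,4,0],"angular":[0,0,0]},{"grip":1,"offset":[-3,4,0],"angular":[0,0,0]}]'
python3 -c "
from h import *
look('i')"
```

```text
t: 5.9
tcp_pos: [0.59, -0.2357, 0.0572]
tool_rot: [0.706, 0.708, -0.0, -0.0]
force: [-0.3, 0.6, -0.5]
finger_gap: -0.002
t 5.9 tcp [ 0.59   -0.2357  0.0572] F [-0.31  0.58 -0.49]
```

View pics/i.png

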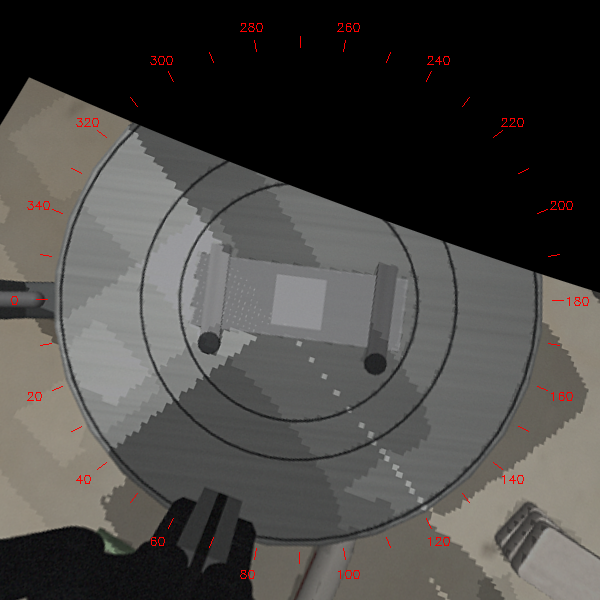

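The line is outside this view, but the two dark dots at (209,343) and (375,363) show that the slide has turned 125° since the last view, so about 4.59 rad at t=5.9. I'll lower the hover a little and look again.

```bash
python3 -m crank '[{"grip":1,"offset":[0,0,3],"angular":[0,0,0]},{"grip":1,"offset":[0,0,5],"angular":[0,0,0]}]'
python3 -c "
from h import *
look('j')"
```

```text
t: 6.15
tcp_pos: [0.59, -0.2356, 0.052]
tool_rot: [0.706, 0.708, -0.0, -0.0]
force: [0.1, 0.7, -1.1]
finger_gap: 0.002
t 6.15 tcp [ 0.59   -0.2356  0.052 ] F [ 0.06  0.71 -1.05]
```

View pics/j.png

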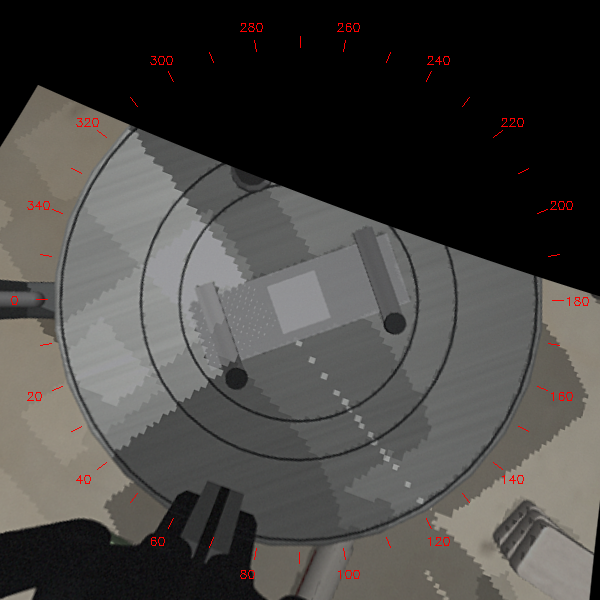

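The dots have turned 26° in 0.25 s, so 5.04 rad at 1.8 rad/s. A second full turn isn't assured, so I'll brake on this arrival, at about t=6.87.

```bash
python3 -m crank '[{"grip":1,"offset":[0,0,0],"angular":[0,0,0]},{"grip":1,"offset":[0,0,0],"angular":[0,0,0]},{"grip":1,"offset":[0,0,2],"angular":[0,0,0]}]'
python3 -c "
from h import *
look('k')"
```

```text
t: 6.5
tcp_pos: [0.5904, -0.2358, 0.0505]
tool_rot: [0.706, 0.708, 0.0, 0.0]
force: [0.7, 0.1, 0.3]
finger_gap: -0.003
t 6.5 tcp [ 0.5904 -0.2358  0.0505] F [0.66 0.1  0.26]
```

View pics/k.png

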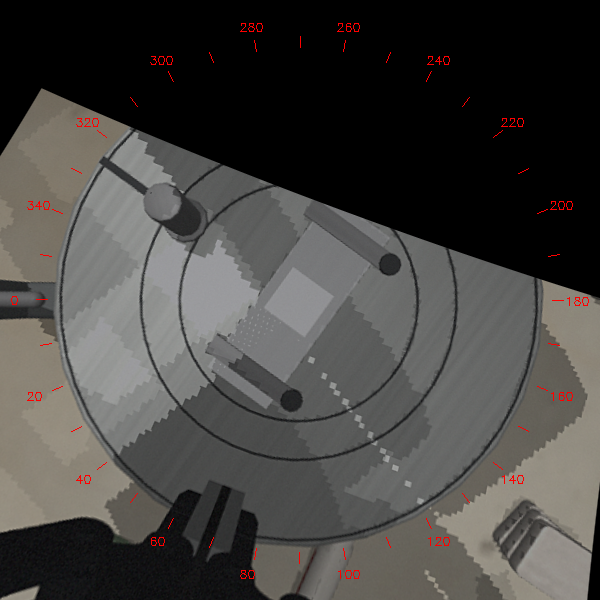

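The line end at (103,159) is 35.6° short of the pointer at t=6.5, running at about 1.68 rad/s, so it arrives at about t=6.88. I'll time contact for about 6.85.

```bash
python3 -m crank '[{"grip":1,"offset":[0,0,1],"angular":[0,0,0]},{"grip":1,"offset":[0,0,2],"angular":[0,0,0]},{"grip":1,"offset":[0,0,4],"angular":[0,0,0]},{"grip":1,"offset":[0,0,10],"angular":[0,0,0]},{"grip":1,"offset":[0,0,10],"angular":[0,0,0]},{"grip":1,"offset":[0,0,10],"angular":[0,0,0]}]'
python3 -c "
from h import *
look('l')"
```

```text
t: 7.15
tcp_pos: [0.5912, -0.236, 0.0415]
tool_rot: [0.706, 0.708, 0.0, 0.001]
force: [0.2, 1.0, 7.4]
finger_gap: 0.005
t 7.15 tcp [ 0.5912 -0.236   0.0415] F [0.22 0.98 7.41]
```

View pics/l.png

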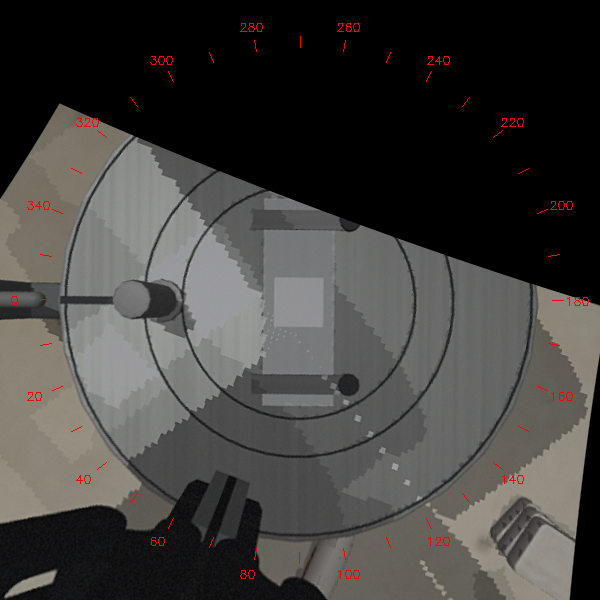

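The line's outer end is at (62,300), right at the pointer, with 7.4 N on the disc. I'll hold a little longer, then lift straight off.

```bash
python3 -m crank '[{"grip":1,"offset":[0,0,0],"angular":[0,0,0]},{"grip":1,"offset":[0,0,0],"angular":[0,0,0]},{"grip":1,"offset":[0,0,0],"angular":[0,0,0]},{"grip":1,"offset":[0,0,-3],"angular":[0,0,0]},{"grip":1,"offset":[0,0,-6],"angular":[0,0,0]},{"grip":1,"offset":[0,0,-12],"angular":[0,0,0]},{"grip":1,"offset":[0,0,-30],"angular":[0,0,0]},{"grip":1,"offset":[0,0,-60],"angular":[0,0,0]},{"grip":1,"offset":[0,0,-90],"angular":[0,0,0]},{"grip":1,"offset":[0,0,-90],"angular":[0,0,0]}]'
python3 -c "
from h import *
look('m')"
python3 -m crank '[{"grip":1,"offset":[0,0,0],"angular":[0,0,0]},{"grip":1,"offset":[0,0,0],"angular":[0,0,0]},{"grip":1,"offset":[0,0,0],"angular":[0,0,0]},{"grip":1,"offset":[0,0,0],"angular":[0,0,0]},{"grip":1,"offset":[0,0,0],"angular":[0,0,0]}]'
python3 -c "
from h import *
look('n')"
```

```text
t: 8.2
tcp_pos: [0.5927, -0.2372, 0.1345]
tool_rot: [0.706, 0.708, 0.001, 0.004]
force: [0.8, -1.0, -0.4]
finger_gap: 0.001
t 8.2 tcp [ 0.5927 -0.2372  0.1345] F [ 0.83 -1.   -0.36]
t: 8.75
tcp_pos: [0.5899, -0.2355, 0.1297]
tool_rot: [0.706, 0.708, -0.0, -0.001]
force: [-0.2, -0.2, 0.1]
finger_gap: 0.002
t 8.75 tcp [ 0.5899 -0.2355  0.1297] F [-0.18 -0.2   0.14]
```

View pics/m.png

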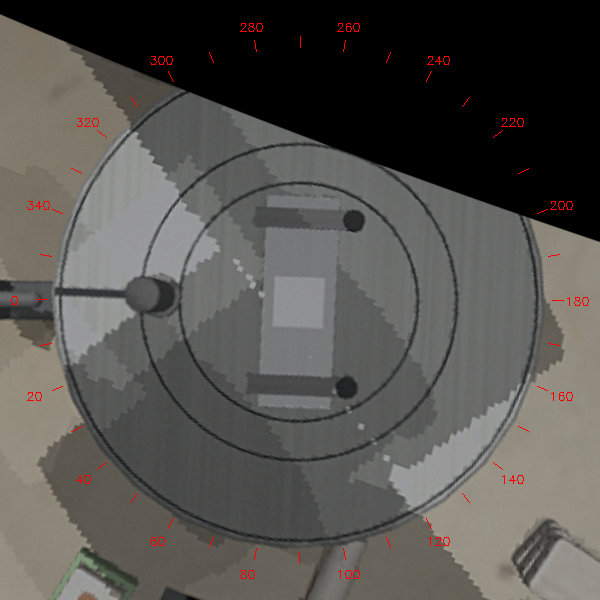

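View pics/n.png

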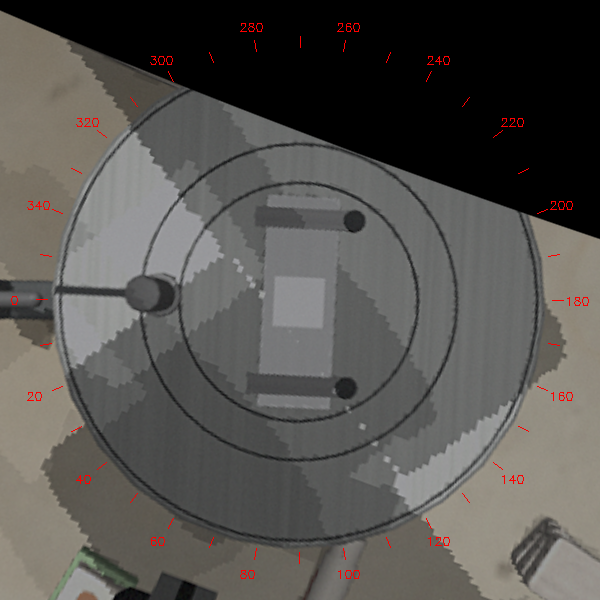

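The line end rests at about (58,290), 2 to 3° before the pointer, or about 4 mm. I'll check for drift before handing in.

```bash
python3 -m crank '[{"grip":1,"offset":[0,0,0],"angular":[0,0,0]},{"grip":1,"offset":[0,0,0],"angular":[0,0,0]},{"grip":1,"offset":[0,0,0],"angular":[0,0,0]},{"grip":1,"offset":[0,0,0],"angular":[0,0,0]},{"grip":1,"offset":[0,0,0],"angular":[0,0,0]}]'
python3 -c "
from h import *
look('o')
s=vision.snapshot('top');crop(s,220,120,420,280,4,'pics/o_t.png')
s=vision.snapshot('scene');crop(s,230,150,390,270,5,'pics/o_s.png')"
```

```text
t: 9.3
tcp_pos: [0.5901, -0.2356, 0.1304]
tool_rot: [0.706, 0.708, 0.0, 0.0]
force: [1.1, 0.3, -0.7]
finger_gap: -0.0
t 9.3 tcp [ 0.5901 -0.2356  0.1304] F [ 1.13  0.29 -0.71]
```

View pics/o.png

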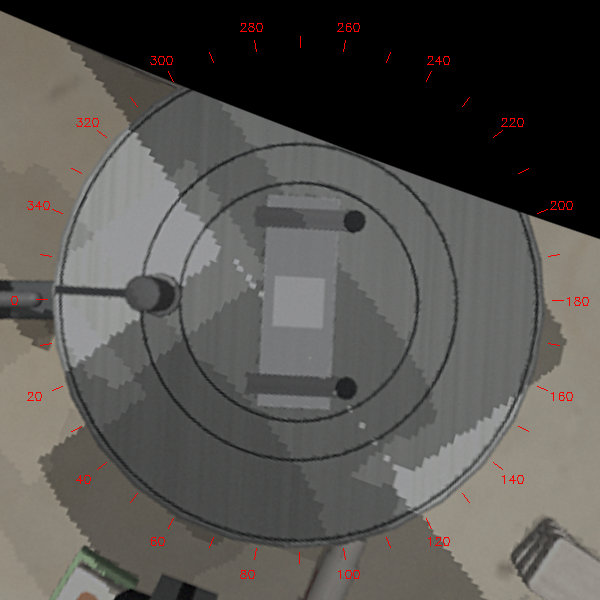

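View pics/o_s.png

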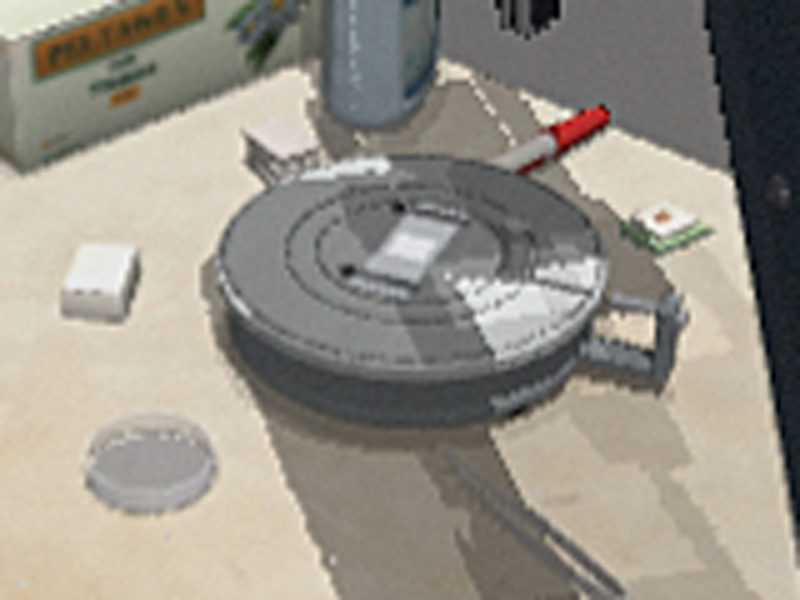

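The line end hasn't moved from about (58,290). The scene crop shows the index line (to about (597,291)) next to the pointer rod's tip at (612,302), and the bystanders are where they were. I'm handing in.

```bash
python3 -c "
from station import manip
print(manip.sign_off())"
```

```text
the job is handed in; nothing more can be done
None
```

I flicked the disc anticlockwise with the shut fingertips against the stud. It ran free at about 2 rad/s past the pointer and most of the way round. I braked it on its first return, at about 6.3 rad, by pressing a fingertip on the rim with about 7 N, then lifted straight off and handed the job in. `sign_off()` gave no verdict.

- **Rest position:** in the last wrist pictures the line end sat about 2–3° (roughly 4 mm) short of the pointer mark; the limit is 15 mm. While I was still pressing, it read as exactly at the pointer. The difference may be a small settling on release or view error.
- **Stillness:** the line end stayed within about a pixel in the three pictures taken over 1.1 s after I let go. The hand was clear, about 85 mm above the disc.
- **Things beside the turntable:** they looked unmoved in the last scene crop. I did not measure their displacement.
- **Slowing:** the disc slowed at about 0.4 rad/s² by rough estimate, against about 0.3 from the given figures. That made a second full turn uncertain, so I braked on the first return.

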